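Hold a ball camera down in the sprung test cradle

TASK

Test the white ball camera on the bench jig: twist the jig's blue dust cap aside by its yellow grip, about a quarter turn anticlockwise, so the orange ring is uncovered, then take the white camera from its stand and set it upright, ball down, in the orange ring. Press it down against the spring until the ring has sunk at least three quarters of its travel into the black housing, and finish while still holding it pressed down like that: do not let go. Do not tip or drop the camera, and leave the black camera, the spirit level and the screwdriver where they are.

Things in the scene. Friction and masses are not known exactly. Their poses are not given: they have to be found in the camera images.
- jig: Fixed test jig: aluminium plate 200 x 120 x 12 mm with a black round housing (outer diameter 96 mm, rim 45 mm above the table, wall 7 mm) that holds the orange ring, and a steel post 24 mm thick that carries the blue cap. Origin on the table under the ring's vertical axis; the post's axis lies 80 mm from it along the jig's x axis; z up. The plate runs from x = -70 to +130 mm and y = -60 to +60 mm.
- cradle_ring (a joint): How far the orange ring is pressed down, m: 0 up (its rest), 0.020 fully down, where its top is flush with the housing's rim. A spring pushes it up: about 5 N to start it moving, rising evenly to about 15 N at 0.020; the camera's own weight does not move it.
- ring_top (a point): Centre of the orange ring's top edge, on its axis, 65 mm above the table when up; it moves with the ring. The ring has outer diameter 74 mm, a clear hole of 48 mm diameter, 25 mm tall. A seated camera's ball centre is about 21 mm above this point.
- dust_cap (a joint): Turn of the blue dust cap about the post's vertical axis, rad: 0 shut (straight over the ring), grows anticlockwise seen from above to a stop at 1.9; stays where it is left (about 0.06 N m of friction). From about 1.3 the camera can go in freely. It starts between 0 and 0.4.
- cap_grip (a point): Grip point of the dust cap, on the post's axis, 102 mm above the table, 12 mm below the top of the yellow grip bar. The bar is 44 mm long along this frame's x axis, 14 mm wide along y (pinch it there) and stands from 78 to 114 mm above the table. The frame turns with the cap; the blue disc, 92 mm across and 6 mm thick with its underside 72 mm above the table, is centred 80 mm along this frame's -x axis (at turn 0 this frame is parallel to the jig's).
- camera_white: Loose white ball camera, shaped like a small round flask: ball of 64 mm diameter, with an upright red stem 28 mm in diameter on top and a black lens face on one side; 107 mm tall in all, 0.15 to 0.31 kg, heavy at the bottom. Origin at the lowest point of the ball; z up along the stem. The stem is clear of the ball from 62 to 105 mm above the origin: grip it there. It stands ball down in a ring stand.
- camera_white_center (a point): Centre of the white camera's ball, 32 mm above its origin.
- stand_a: Fixed grey parking stand of the white camera: plate 84 x 84 x 6 mm with a ring, outer diameter 68 mm, hole 48 mm, top 32 mm above the table. Origin on the table at its middle. The camera's lowest point is about 21 mm above the table in it.
- stand_b: Fixed grey parking stand of the black camera, like stand_a.
- camera_black: Loose black ball camera with a grey stem, of the same size as the white one, in its own stand. Leave alone.
- camera_black_center (a point): Centre of the black camera's ball, 32 mm above its origin.
- level: Loose yellow spirit level, 230 x 24 x 55 mm, standing on its edge, long along its x axis. Origin at the centre of its underside. Leave alone.
- screwdriver: Loose screwdriver lying along its x axis, about 200 mm long. Leave alone.
Mind the look-alikes: they are no part of the job. There is more than one size of the jig; the one meant has the size given above.

How it is judged:
By the outcome, as a careful person would: the job done as asked, in the order asked, and still so for the second after the job is handed in, while the arm keeps its last pose, push and grip.
It also fails if it takes over 51 s, if anything falls off the work surface, if the arm or the gripper's body presses on something with over 40 N, if the wrist force passes 120 N, or if a joint passes its speed limit or range.

ROBOT

A 6-joint arm with a two-finger parallel gripper is mounted at the origin on the work surface. World frame = base frame: x ahead of the robot, y to its left, z up, the work surface at z = 0. Lengths are in m, angles in rad, forces in N, time in s.
With the tool pointing down it reaches from about 0.35 to 0.85 m from the base axis. Payload 8.1 kg.
Tool frame: the origin (TCP) lies at the very end of the fingers, on their centre line; the grasp point (between the pads) lies 19 mm behind it; z points along the fingers, x is the direction in which the jaws open and shut, and the axes are right-handed (so a half turn about z gives the same grasp; the last joint's range is limited). The gripper opens to 93 mm and grips with 3 to 60 N. Pads are 15 mm wide; open, the fingers measure 128 mm over their backs; the gripper's body (75 mm by 188 mm) begins 65 mm behind the grasp point.
Start: joints at [-1.312, 0.13, 1.488, -0, 1.523, -0.085], TCP at [0.202, -0.565, 0.219] pointing down, gripper open.
Joint ranges: [-2.96, 2.96], [-0.89, 2.26], [0.02, 2.5], [-1.34, 4.48], [0, 2.73], [-2.66, 2.66]. Speed limits (rad/s): [2.39, 2.39, 2.79, 3.14, 3.14, 3.14].

INTERFACE

Orientations are given as a rotation vector (axis times angle).
In Python, from plant import robot gives the robot as it stands. The module is installed in compiled form; this text tells all that it offers.
- The arm moves only by the tool jog_arm, never from a script. Its argument "commands" is one flat list of numbers, 5 for each row, row after row: the gripper's target within -1 to 1 (shut at 1, half-way at 0, fully open at -1), then the shift along the tool's x, y, z in m, then the turn about the tool's z in degrees. A call has 1 to 20 rows; each row shifts and turns the commanded pose from where the row before left it, along the tool's axes as they then stand; what a row does not reach is not made up. A row lasts 1/12 s, in which the tool goes at most 41.7 mm and 7.16 degrees, less where a joint would pass 70% of its speed; a pose out of reach is approached as far as the arm can. A call is refused whole if a number of a shift passes 0.0417 or a number of a turn 7.16, either way. A call with a gripper value outside its range is refused whole. The fingers move at their own pace and stop on an object; "grip_force" is the grip in N (left out, the last holds). Time passes only in rows, so rows that do not move let the fingers close. It gives the time, the measured TCP pose, the force and the opening at its end, in the units of the state.
- robot.read_state(): the state, without advancing time (a new reading comes with each control period).
- robot.read_camera(name): name is "scene" or "top"; returns a dict with "img" (384x512x3 uint8, blue, green, red), "vfov" (degrees; the focal length in pixels is half the picture's height over the tangent of half this angle, whatever the lens; pixels are square), "cx", "cy" (the principal point, pixels), "extrinsics" (4x4, takes a point from world to camera coordinates). Camera axes: x right, y down, z forward; pixel columns grow to the right and rows downward; lengths in m; the calibration is good to about 2 mm. A picture is of the moment at which its call begins. There is no depth.
- robot.close_job(): hands the job in, once; it reports no verdict.
Trained networks look in a picture, given as the dict that the camera call returned (one of the last four; its "shot" number tells which), for a name from the list of things; names that differ only in an ending like _2 or _b are one class to them, and where a whole thing is asked for, a point or a joint stands for the part that bears it (a point fixed in the world has none). Each returns a list of dicts, best first, with "score" (0 to 1); they miss things now and then, are a little off and sometimes report something else, mostly with a low value. They report only what shows in the picture. A call takes as long as a camera call. They do not tell look-alikes from the thing itself.
- robot.recognise(thing, picture): "box" ([centre column, centre row, width, height] as shares, 0 to 1, of the picture: columns of its width, rows of its height, round what is visible of it).
- robot.pinpoint(thing, picture): "position" ([row, column] as shares, 0 to 1, of the picture: columns of its width, rows of its height: a listed point, or the origin of a listed thing).
The state is a dict: "t": time; "q": joint angles; "dq": joint speeds; "joint_torque": joint torques, N m; "tool_pos": TCP position; "orientation": TCP orientation; "force": force on the tool from outside, world axes, zero at the start; "wrist_torque": the same for the moment, N m; "opening": finger opening in m.
Only numpy, scipy, OpenCV 4.12 (cv2) and the standard library are available. Lean on these libraries where they do the work, as an engineer would, in place of code of your own. Each camera call takes 0.05 s, during which the arm holds its last target.

## Working session

There is one attempt and no reset: what is moved stays moved. The work goes in short steps, Python scripts to look and compute and a tool call to move; the robot and the scene stay as the last step left them, time stands still between calls to the robot, and variables do not carry over. Pictures are saved under pics/ and viewed, and the job is handed in when it is done.

Besides the shell and the picture viewer there is one more tool, called in YAML: its name, and indented under it one key for each argument. jog_arm: Moves the arm, as the interface text tells. Its arguments: {"type":"object","properties":{"commands":{"type":"array"},"grip_force":{"type":"number"}},"required":["commands"]}

```bash
mkdir -p pics
python3 - <<'E'
from plant import robot
import cv2,numpy as np,pickle
s=robot.read_state();print({k:np.round(v,3) for k,v in s.items()})
for n in["scene","top"]:
    p=robot.read_camera(n);cv2.imwrite(f"pics/{n}0.png",p["img"]);print(n,p["vfov"],p["cx"],p["cy"],np.round(p["extrinsics"],4).tolist(),p.get("shot"))
    pickle.dump(p,open(f"{n}0.pkl","wb"))
    for t in["jig","ring_top","cap_grip","camera_white","camera_white_center","stand_a","camera_black_center","level","screwdriver"]:
        try:
            print(t,[(np.round(np.array(d["position"])*[384,512],1).tolist(),round(d["score"],2)) for d in robot.pinpoint(t,p)[:4]])
        except Exception as e: print(t,e)
print(robot.read_state()["t"])
E
```

```text
{'t': np.float64(0.0), 'q': array([-1.312,  0.131,  1.489,  0.   ,  1.523, -0.085]), 'dq': array([-0.   ,  0.   , -0.001, -0.   , -0.   ,  0.001]), 'joint_torque': array([-2.0000e-03, -5.5986e+01, -4.9175e+01,  7.6000e-02,  3.6000e-02,
       -0.0000e+00]), 'tool_pos': array([ 0.202, -0.564,  0.218]), 'orientation': array([-2.568e+00,  1.808e+00,  2.000e-03]), 'force': array([-0.174,  0.153, -0.078]), 'wrist_torque': array([-0.014,  0.005,  0.066]), 'opening': np.float64(0.093)}
scene 57.34688756310285 257.2615944398698 192.1060614341163 [[-0.0621, 0.998, -0.0099, 0.106], [0.7713, 0.0417, -0.6351, -0.2808], [-0.6335, -0.047, -0.7723, 1.4023], [0.0, 0.0, 0.0, 1.0]] 1
jig [([176.0, 363.8], 0.82), ([229.2, 215.2], 0.74), ([152.8, 198.3], 0.63)]
ring_top [([137.2, 194.9], 0.58), ([218.0, 210.9], 0.54), ([155.3, 368.3], 0.5)]
cap_grip [([230.9, 216.4], 0.75), ([170.1, 391.1], 0.7), ([141.3, 203.9], 0.57)]
camera_white [([241.3, 388.7], 0.65)]
camera_white_center [([236.1, 396.9], 0.9)]
stand_a [([243.2, 391.3], 0.9), ([233.0, 330.9], 0.72)]
camera_black_center [([223.5, 336.7], 0.68)]
level [([222.6, 138.0], 0.61), ([232.1, 331.0], 0.57)]
screwdriver [([297.4, 326.9], 0.61)]
top 55.37492790080559 257.38660293644074 194.96266553687752 [[0.0229, -0.9996, -0.0152, -0.0703], [-0.9952, -0.0214, -0.096, 0.4705], [0.0956, 0.0173, -0.9953, 1.0159], [0.0, 0.0, 0.0, 1.0]] 2
jig [([294.9, 347.5], 0.92), ([266.6, 136.0], 0.88), ([179.5, 312.7], 0.64)]
ring_top [([177.1, 314.1], 0.62)]
cap_grip [([264.3, 336.3], 0.85), ([231.7, 108.4], 0.84), ([146.7, 306.3], 0.56)]
camera_white [([165.9, 129.9], 0.87)]
camera_white_center [([162.4, 120.9], 0.79)]
stand_a [([176.6, 187.2], 0.72), ([146.0, 304.1], 0.51)]
camera_black_center [([173.6, 184.8], 0.68)]
level [([178.1, 182.9], 0.73), ([182.7, 390.1], 0.72)]
screwdriver [([112.7, 196.9], 0.75)]
1.0
```

View pics/scene0.png

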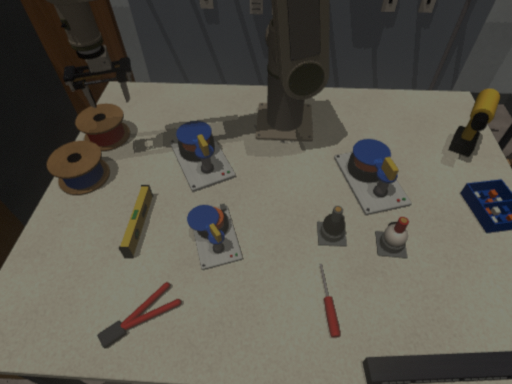

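View pics/top0.png

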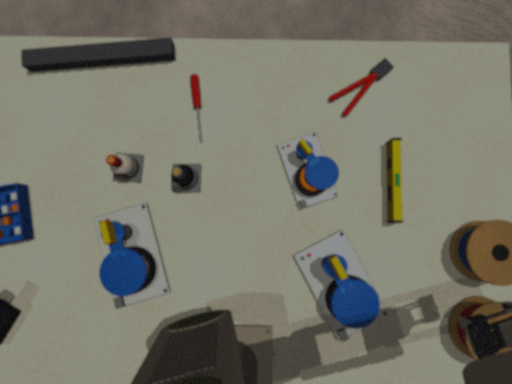

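The top picture shows three jigs: A at about (132,255), B at (335,280), and a smaller one, C, at (308,170). The white camera with the red stem is at (122,165), the black one at (184,177). I'll measure the plates to tell which jig is meant.

```bash
cat > h.py <<'E'
import numpy as np
def K(p):
    f=192/np.tan(np.radians(p["vfov"])/2); return f
def back(p,col,row,z):
    f=K(p);E=np.array(p["extrinsics"]);R=E[:3,:3];t=E[:3,3]
    d=R.T@np.array([(col-p["cx"])/f,(row-p["cy"])/f,1]);o=-R.T@t
    return o+d*(z-o[2])/d[2]
def proj(p,X):
    f=K(p);E=np.array(p["extrinsics"]);c=E[:3,:3]@np.asarray(X)+E[:3,3]
    return np.array([f*c[0]/c[2]+p["cx"],f*c[1]/c[2]+p["cy"]])
def tri(ps,uv):
    from scipy.optimize import least_squares
    return least_squares(lambda X:np.concatenate([proj(p,X)-u for p,u in zip(ps,uv)]),[.6,0,.1])
E
python3 - <<'E'
import cv2,pickle
from h import *
t=pickle.load(open("top0.pkl","rb"));s=pickle.load(open("scene0.pkl","rb"))
for nm,cs in dict(A=[(97,219),(150,204),(170,292)],B=[(293,257),(341,232),(380,300)],C=[(277,148),(315,133),(338,198)]).items():
    X=[back(t,*c,.012) for c in cs]; print(nm,[np.round(x[:2],3).tolist() for x in X],np.linalg.norm(X[0]-X[1]),np.linalg.norm(X[2]-X[1]))
i=t["img"]
cv2.imwrite("pics/tc.png",cv2.resize(i[120:310,70:270],None,fx=4,fy=4,interpolation=2)[:,:800][:600])
cv2.imwrite("pics/tc2.png",cv2.resize(i[120:220,260:420],None,fx=5,fy=5,interpolation=2))
j=s["img"]
cv2.imwrite("pics/sc.png",cv2.resize(j[190:280,170:270],None,fx=6,fy=6,interpolation=2))
E
```

```text
A [[0.394, 0.398], [0.44, 0.248], [0.194, 0.179]] 0.15732547679650932 0.2552783228131148
B [[0.3, -0.164], [0.373, -0.298], [0.188, -0.406]] 0.15311760733130808 0.21439564462056476
C [[0.611, -0.113], [0.657, -0.223], [0.469, -0.29]] 0.11895750621702283 0.19970578544737272
```

View pics/tc2.png

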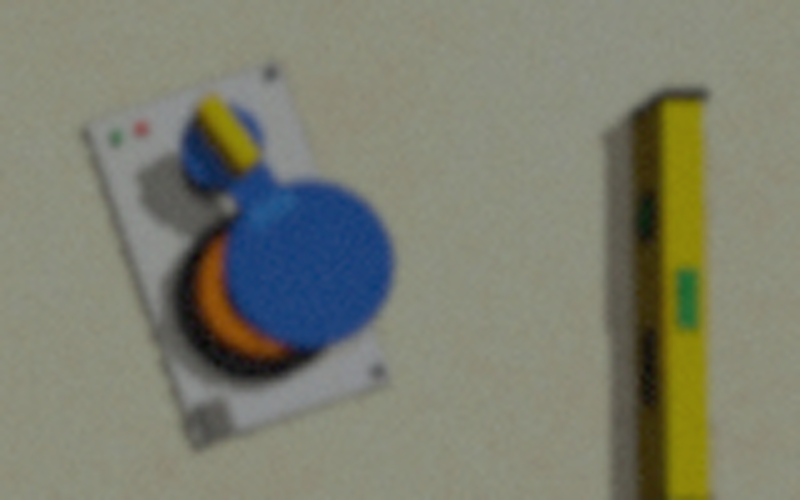

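View pics/tc.png

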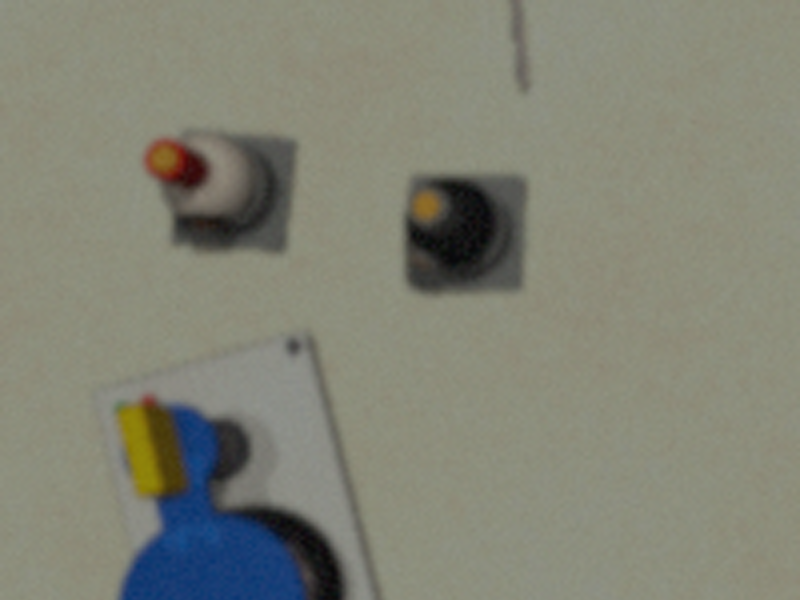

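View pics/sc.png

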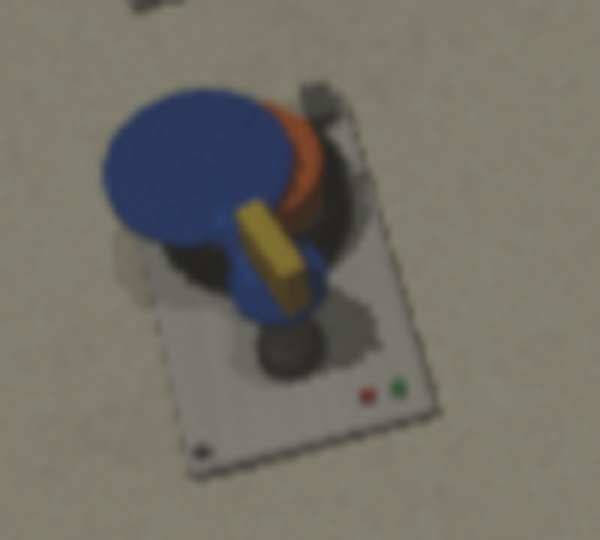

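Jig C measures 200 x 119 mm, so it is the one meant. Next I'll fit its pose, the cap angle and the camera positions from both views.

Run:
```python
import cv2,pickle
from h import *
from scipy.optimize import least_squares
t=pickle.load(open("top0.pkl","rb"));s=pickle.load(open("scene0.pkl","rb"))
T=lambda u,v:np.array([(u+.5)/5-.5+260,(v+.5)/5-.5+120])
S=lambda u,v:np.array([(u+.5)/6-.5+170,(v+.5)/6-.5+190])
# corners local: +x end = post end (far world x).
ob=[(t,T(87,130),(.13,.06)),(t,T(278,62),(.13,-.06)),(t,T(388,385),(-.07,-.06)),(t,T(195,450),(-.07,.06)),
    (s,S(195,478),(.13,-.06)),(s,S(438,410),(.13,.06)),(s,S(350,105),(-.07,.06))]
def W(x,l,z):
    c,n=np.cos(x[2]),np.sin(x[2]);return np.array([x[0]+c*l[0]-n*l[1],x[1]+n*l[0]+c*l[1],z])
for sub in (ob[:4],ob):
  r=least_squares(lambda x:np.concatenate([proj(p,W(x,l,.012))-u for p,u,l in sub]),[.54,-.2,.2])
  print(np.round(r.x,4),np.round(r.fun,1))
x=r.x; post=W(x,(.08,0),0);print("ring",x[:2],"post",post[:2],"yaw",x[2])
for p,d in((t,T(311,264)),(s,S(200,165))):
    D=back(p,*d,.078);v=post[:2]-D[:2];print("disc",D,np.linalg.norm(v),"grip yaw",np.arctan2(v[1],v[0]),"cap",np.arctan2(v[1],v[0])-x[2])
for p,a,b in((t,T(211,99),T(248,163)),(s,S(253,208),S(293,268))):
    A=back(p,*a,.114);B=back(p,*b,.114);print("bar",A[:2],B[:2],(A+B)[:2]/2,np.linalg.norm(A-B),np.arctan2(*(A-B)[1::-1]))
# ball
print("nets white", tri([s,t],[(396.9,236.1),(120.9,162.4)]).x)
T2=lambda u,v:((u+.5)/4-.5+70,(v+.5)/4-.5+120)
print("stem top",back(t,*T2(166,159),.128),"ball",back(t,*T2(212,180),.053))
cs=[(297,141),(286,252),(173,243)]
P=[back(t,*T2(*c),.006) for c in cs];print("standA",[np.round(q[:2],3) for q in P],(P[0]+P[2])/2)
cv2.imwrite("pics/sw.png",cv2.resize(s["img"][190:270,300:430],None,fx=6,fy=6,interpolation=2))
```

```text
[ 0.5179 -0.2105  0.3398] [-0.9 -0.9  0.1 -0.1  1.   0.4 -0.3  0.5]
[ 0.5201 -0.2092  0.3388] [-1.3 -1.7 -0.3 -0.8  0.5 -0.3 -0.8 -0.2 -1.  -1.   0.  -0.3 -0.8 -2.8]
ring [ 0.52007761 -0.20920321] post [ 0.59552898 -0.18261203] yaw 0.33883625768072906
disc [ 0.53125989 -0.23282599  0.078     ] 0.0815595343800063 grip yaw 0.6632390858976126 cap 0.32440282821688354
disc [ 0.53427778 -0.22954409  0.078     ] 0.07716429309439254 grip yaw 0.6538030697144869 cap 0.3149668120337578
bar [ 0.61166662 -0.17437064] [ 0.57799648 -0.1940195 ] [ 0.59483155 -0.18419507] 0.0389840445092528 0.5282503435594277
bar [ 0.58171978 -0.19292603] [ 0.61256735 -0.1705583 ] [ 0.59714357 -0.18174217] 0.03810363923751885 -2.5142156498242576
nets white [0.5522023  0.32432253 0.05263089]
stem top [0.54603775 0.3186249  0.128     ] ball [0.54586963 0.31749818 0.053     ]
standA [array([0.584, 0.275]), array([0.502, 0.279]), array([0.507, 0.362])] [0.54558444 0.31852877 0.006     ]
```

View pics/sw.png

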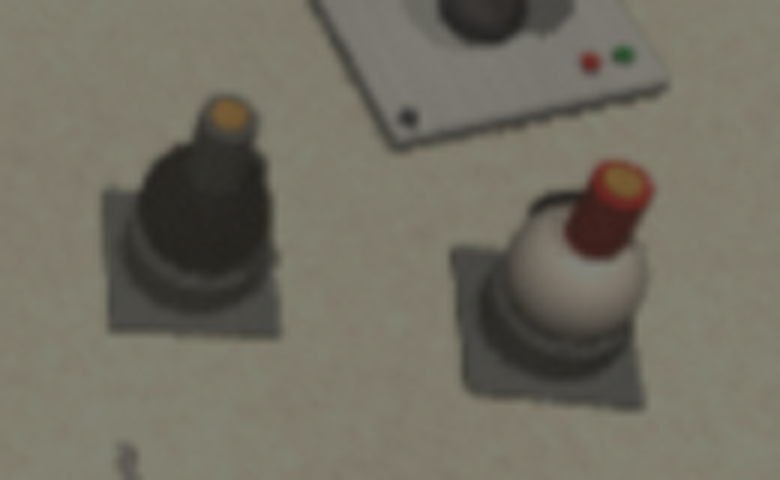

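```bash
cat >> h.py <<'E'
from scipy.spatial.transform import Rotation as Ro
def plan(target,yaw=None):
    from plant import robot
    s=robot.read_state();R=Ro.from_rotvec(s["orientation"]).as_matrix()
    p=np.array(s["tool_pos"]);psi=np.arctan2(R[1,0],R[0,0])
    d=R.T@(np.array(target)-p)
    print("t",round(float(s["t"]),2),"pos",p.round(4),"yaw",psi.round(4),"tilt z",R[:,2].round(4),"F",np.round(s["force"],1),"open",round(float(s["opening"]),4),"q",np.round(s["q"],2))
    print("tool shift",d.round(4),"turn deg",None if yaw is None else round(-np.degrees(yaw-psi),2))
E
python3 -c "
from h import *
plan((.595,-.183,.2),-.92)"
```

```text
t 1.0 pos [ 0.2022 -0.5649  0.2186] yaw -1.227 tilt z [-0. -0. -1.] F [ 0.3 -0.4  0.4] open 0.0931 q [-1.31  0.13  1.49 -0.    1.52 -0.09]
tool shift [-0.2272 -0.4985  0.0186] turn deg -17.59
```

jog_arm:
  commands: [-1, -0.014, -0.031, 0.001, 0, -1, -0.014, -0.031, 0.001, 0, -1, -0.014, -0.031, 0.001, 0, -1, -0.014, -0.031, 0.001, 0, -1, -0.014, -0.031, 0.001, 0, -1, -0.014, -0.031, 0.001, 0, -1, -0.014, -0.031, 0.001, 0, -1, -0.014, -0.031, 0.001, 0, -1, -0.014, -0.031, 0.001, 0, -1, -0.014, -0.031, 0.001, 0, -1, -0.014, -0.031, 0.001, 0, -1, -0.014, -0.031, 0.001, 0, -1, -0.014, -0.031, 0.001, 0, -1, -0.014, -0.031, 0.001, 0, -1, -0.014, -0.031, 0.001, 0, -1, -0.014, -0.031, 0.001, 0, -1, 0, 0, 0, -6, -1, 0, 0, 0, -6, -1, 0, 0, 0, -6, -1, 0, 0, 0, 0]
  grip_force: 30

```text
t: 2.67
tool_pos: [0.5939, -0.1864, 0.2024]
orientation: [2.824, -1.377, -0.0]
force: [-0.2, -1.3, 0.3]
opening: 0.0927
```

Run:
```python
from h import *
import cv2
from plant import robot
plan((.595,-.183,.086),-.92)
for n in["scene","top"]:
    p=robot.read_camera(n);cv2.imwrite(f"pics/{n}1.png",p["img"])
a=cv2.imread("pics/scene1.png")[170:290,150:290];b=cv2.imread("pics/top1.png")[110:230,250:390]
cv2.imwrite("pics/both1.png",cv2.resize(np.hstack([a,b]),None,fx=2.8,fy=2.8,interpolation=2))
```

```text
t 2.67 pos [ 0.5939 -0.1864  0.2024] yaw -0.9071 tilt z [-3.e-04  1.e-04 -1.e+00] F [-0.2 -1.3  0.3] open 0.0927 q [-0.39  0.2   1.44 -0.    1.5   0.52]
tool shift [-0.002  -0.003   0.1164] turn deg 0.74
```

View pics/both1.png

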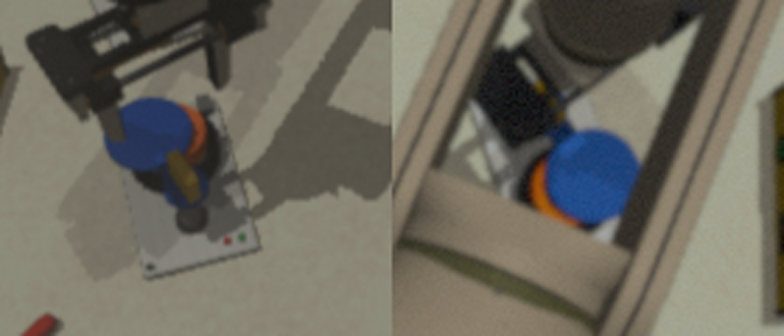

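jog_arm:
  commands: [-1, -0.002, -0.003, 0.02, 0, -1, 0, 0, 0.02, 0, -1, 0, 0, 0.02, 0, -1, 0, 0, 0.02, 0, -1, 0, 0, 0.02, 0, -1, 0, 0, 0.015, 0, -1, 0, 0, 0, 0]

```text
t: 3.35
tool_pos: [0.5922, -0.1826, 0.0834]
orientation: [2.817, -1.39, -0.01]
force: [-0.9, -0.3, -0.5]
opening: 0.093
```

Run:
```python
from h import *
import cv2
from plant import robot
plan((.595,-.183,.086),-.92)
p=robot.read_camera("scene")
cv2.imwrite("pics/s2.png",cv2.resize(p["img"][150:290,130:290],None,fx=4,fy=4,interpolation=2))
```

```text
t 3.35 pos [ 0.5922 -0.1826  0.0834] yaw -0.9166 tilt z [-0.0059  0.0024 -1.    ] F [-0.9 -0.3 -0.5] open 0.093 q [-0.38  0.29  1.56  0.    1.3   0.53]
tool shift [ 0.002  -0.002  -0.0026] turn deg 0.19
```

View pics/s2.png

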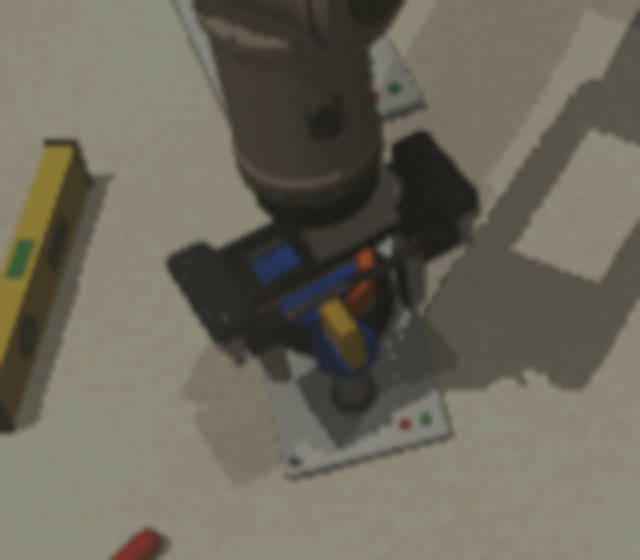

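The yellow bar sits between the open fingers at about (343,325) in the crop, so I'm closing on it.

jog_arm:
  commands: [0.2, 0.002, -0.002, -0.002, 0, 0.6, 0, 0, 0, 0, 1, 0, 0, 0, 0, 1, 0, 0, 0, 0, 1, 0, 0, 0, 0, 1, 0, 0, 0, 0, 1, 0, 0, 0, 0, 1, 0, 0, 0, 0]
  grip_force: 25

```text
t: 4.07
tool_pos: [0.5976, -0.1837, 0.0897]
orientation: [-2.82, 1.385, 0.0]
force: [0.2, 0.4, -0.2]
opening: 0.0442
```

```bash
python3 -c "
from h import *
plan((.595,-.183,.086),-.92)"
```

```text
t 4.07 pos [ 0.5976 -0.1837  0.0897] yaw -0.9129 tilt z [-0.  0. -1.] F [ 0.2  0.4 -0.2] open 0.0442 q [-0.38  0.29  1.55  0.    1.31  0.53]
tool shift [-0.0022  0.0017  0.0037] turn deg 0.41
```

jog_arm:
  commands: [1, -0.002, 0.002, 0.003, 0, 1, 0, 0, 0, 0, 1, 0, 0, 0, 0, 1, 0, 0, 0, 0, 1, 0, 0, 0, 0, 1, 0, 0, 0, 0, 1, 0, 0, 0, 0]

```text
t: 4.65
tool_pos: [0.5953, -0.184, 0.0866]
orientation: [2.819, -1.385, 0.002]
force: [2.6, -2.8, -3.2]
opening: 0.0135
```

```bash
python3 -c "
from h import *
plan((.595,-.183,.086),-.92)"
```

```text
t 4.65 pos [ 0.5953 -0.184   0.0866] yaw -0.9131 tilt z [ 0.001 -0.001 -1.   ] F [ 2.6 -2.8 -3.2] open 0.0135 q [-0.38  0.29  1.56 -0.    1.3   0.53]
tool shift [-0.001  -0.0004  0.0006] turn deg 0.4
```

The bar is gripped (opening 13.5 mm). Now I'll turn it about 74° anticlockwise.

jog_arm:
  commands: [1, 0, 0, 0, -5, 1, 0, 0, 0, -5, 1, 0, 0, 0, -5, 1, 0, 0, 0, -5, 1, 0, 0, 0, -5, 1, 0, 0, 0, -5, 1, 0, 0, 0, -5, 1, 0, 0, 0, -5, 1, 0, 0, 0, -5, 1, 0, 0, 0, -5, 1, 0, 0, 0, -5, 1, 0, 0, 0, -5, 1, 0, 0, 0, -5, 1, 0, 0, 0, -5, 1, 0, 0, 0, -4, 1, 0, 0, 0, 0, 1, 0, 0, 0, 0]

```text
t: 6.07
tool_pos: [0.5964, -0.1843, 0.0866]
orientation: [3.083, 0.591, 0.005]
force: [10.3, -4.8, -8.8]
opening: 0.0136
```

Run:
```python
from h import *
import cv2
from plant import robot
plan((.595,-.183,.086),.37)
p=robot.read_camera("scene")
cv2.imwrite("pics/s3.png",cv2.resize(p["img"][150:290,130:290],None,fx=4,fy=4,interpolation=2))
```

```text
t 6.07 pos [ 0.5964 -0.1843  0.0866] yaw 0.379 tilt z [ 0.0033 -0.0016 -1.    ] F [10.3 -4.8 -8.8] open 0.0136 q [-0.38  0.29  1.56 -0.    1.3  -0.76]
tool shift [-0.0008 -0.0017  0.0006] turn deg 0.52
```

View pics/s3.png

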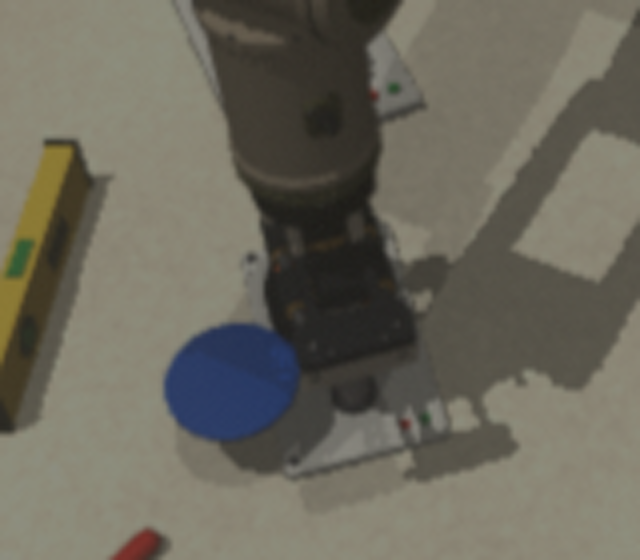

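The cap has swung aside; its disc is at about (232,382), clear of the ring. I'll release and rise.

jog_arm:
  commands: [-0.2, 0, 0, 0, 0, -0.2, 0, 0, 0, 0, -0.2, 0, 0, 0, 0, -0.2, 0, 0, 0, 0, -0.2, 0, 0, 0, 0, -0.2, 0, 0, 0, 0, -0.2, 0, 0, -0.01, 0, -0.2, 0, 0, -0.02, 0, -0.2, 0, 0, -0.03, 0, -0.2, 0, 0, -0.03, 0, -0.2, 0, 0, -0.03, 0, -0.2, 0, 0, 0, 0]

```text
t: 7.12
tool_pos: [0.5982, -0.1847, 0.2159]
orientation: [3.079, 0.59, 0.016]
force: [1.0, -0.5, 1.3]
opening: 0.0559
```

Run:
```python
from h import *
plan((.546,.318,.2),1.2)
```

```text
t 7.12 pos [ 0.5982 -0.1847  0.2159] yaw 0.3788 tilt z [ 0.0109 -0.0043 -0.9999] F [ 1.  -0.5  1.3] open 0.0559 q [-0.38  0.19  1.43  0.    1.51 -0.76]
tool shift [ 0.1372 -0.4865  0.0131] turn deg -47.05
```

jog_arm:
  commands: [-0.5, 0.009, -0.0325, 0, 0, -0.5, 0.009, -0.0325, 0, 0, -0.5, 0.009, -0.0325, 0, 0, -0.5, 0.009, -0.0325, 0, 0, -0.5, 0.009, -0.0325, 0, 0, -0.5, 0.009, -0.0325, 0, 0, -0.5, 0.009, -0.0325, 0, 0, -0.5, 0.009, -0.0325, 0, 0, -0.5, 0.009, -0.0325, 0, 0, -0.5, 0.009, -0.0325, 0, 0, -0.5, 0.009, -0.0325, 0, 0, -0.5, 0.009, -0.0325, 0, 0, -0.5, 0.009, -0.0325, 0, 0, -0.5, 0.009, -0.0325, 0, 0, -0.5, 0.009, -0.0325, 0, 0, -0.5, 0, 0, 0, 0, -0.5, 0, 0, 0, 0, -0.5, 0, 0, 0, 0]

```text
t: 8.62
tool_pos: [0.5401, 0.3194, 0.207]
orientation: [3.085, 0.592, 0.0]
force: [0.4, 0.1, -0.9]
opening: 0.0699
```

Run:
```python
from h import *
import cv2
from plant import robot
plan((.546,.318,.088),.38)
q=robot.read_camera("top");p=robot.read_camera("scene")
cv2.imwrite("pics/s4.png",np.hstack([cv2.resize(p["img"][150:290,330:470],None,fx=2.8,fy=2.8,interpolation=2),cv2.resize(q["img"][120:260,250:390],None,fx=2.8,fy=2.8,interpolation=2)]))
i=cv2.resize(p["img"][185:275,360:440],None,fx=6,fy=6,interpolation=2);cv2.imwrite("pics/s4b.png",i)
cv2.imwrite("pics/t4.png",cv2.resize(q["img"][120:220,260:420],None,fx=5,fy=5,interpolation=2))
import pickle
t=pickle.load(open("top0.pkl","rb"));s=pickle.load(open("scene0.pkl","rb"))
# stem top from red/wood; both views
S2=lambda u,v:((u+.5)/6-.5+300,(v+.5)/6-.5+190)
T2=lambda u,v:((u+.5)/4-.5+70,(v+.5)/4-.5+120)
print("scene stemtop",back(s,*S2(625,181),.128),"scene ball",back(s,*S2(577,275),.053),"tri",tri([s,t],[S2(625,181),T2(166,159)]).x)
print("black",tri([s,t],[(336.7,223.5),(184.8,173.6)]).x)
```

```text
t 8.62 pos [0.5401 0.3194 0.207 ] yaw 0.3794 tilt z [ 3.e-04 -3.e-04 -1.e+00] F [ 0.4  0.1 -0.9] open 0.0699 q [ 0.45  0.21  1.42 -0.    1.51  0.07]
tool shift [0.005  0.0034 0.119 ] turn deg -0.03
scene stemtop [0.54812533 0.32255971 0.128     ] scene ball [0.549876   0.32289056 0.053     ] tri [0.54669529 0.3217603  0.12512767]
black [0.52338442 0.14921805 0.05820783]
```

View pics/s4.png

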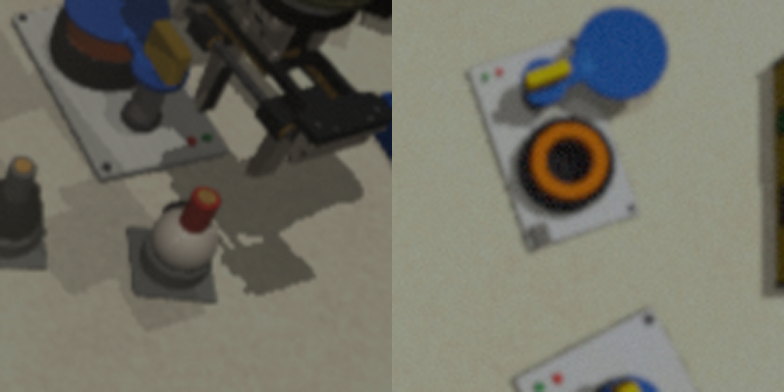

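View pics/t4.png

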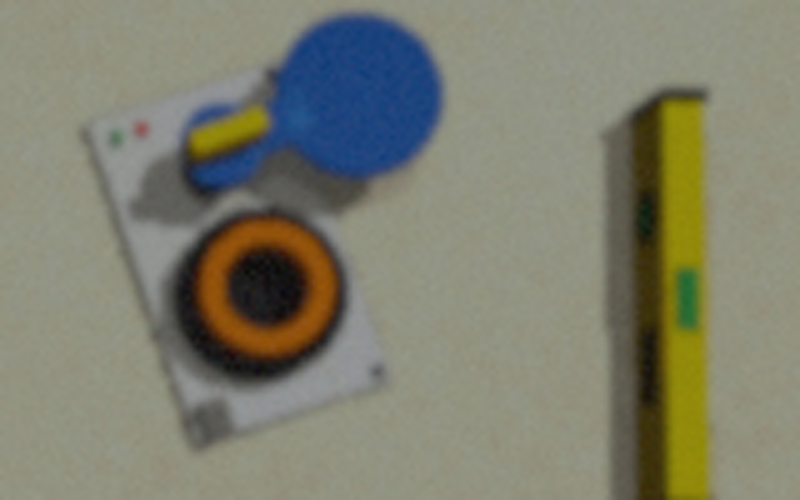

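The ring is fully uncovered, at (267,287) in the top crop. Next I'll descend over the white camera's stem.

jog_arm:
  commands: [-0.5, 0.0065, 0.002, 0.02, 0, -0.5, 0, 0, 0.025, 0, -0.5, 0, 0, 0.025, 0, -0.5, 0, 0, 0.025, 0, -0.5, 0, 0, 0.015, 0, -0.5, 0, 0, 0.009, 0, -0.5, 0, 0, 0, 0, -0.5, 0, 0, 0, 0]

```text
t: 9.38
tool_pos: [0.5472, 0.3193, 0.0881]
orientation: [3.086, 0.59, -0.0]
force: [-0.3, 0.1, 0.1]
opening: 0.0698
```

Run:
```python
from h import *
import cv2
from plant import robot
plan((.547,.320,.088),.38)
q=robot.read_camera("top");p=robot.read_camera("scene")
cv2.imwrite("pics/s5.png",cv2.resize(p["img"][170:290,330:470],None,fx=5,fy=5,interpolation=2))
T=lambda u,v:np.array([(u+.5)/5-.5+260,(v+.5)/5-.5+120])
print("ring top",back(q,*T(267,287),.065))
for n in("ring_top","cap_grip","camera_white_center"):
  for a in(q,p): print(n,[(np.round(np.array(d["position"])*[384,512],1).tolist(),round(d["score"],2)) for d in robot.pinpoint(n,a)[:4]])
# orange centroid
for a,b in((q,(120,220,280,350)),(p,(190,270,180,260))):
    h=cv2.cvtColor(a["img"],cv2.COLOR_BGR2HSV)[b[0]:b[1],b[2]:b[3]]
    m=cv2.inRange(h,(3,120,70),(18,255,255));c=max(cv2.findContours(m,0,1)[0],key=cv2.contourArea);e=cv2.fitEllipse(c);print(e, back(a,e[0][0]+b[2],e[0][1]+b[0],.065))
cv2.imwrite("pics/s5b.png",cv2.resize(p["img"][190:270,180:260],None,fx=6,fy=6,interpolation=2))
```

```text
t 9.38 pos [0.5472 0.3193 0.0881] yaw 0.3776 tilt z [-0.e+00 -1.e-04 -1.e+00] F [-0.3  0.1  0.1] open 0.0698 q [ 0.45  0.31  1.52 -0.    1.31  0.07]
tool shift [ 0.0001 -0.0007  0.0001] turn deg -0.14
ring top [ 0.5202066  -0.21104588  0.065     ]
ring_top [([178.1, 313.2], 0.96)]
ring_top [([134.9, 195.3], 0.56), ([218.0, 210.1], 0.55), ([152.6, 367.3], 0.47)]
cap_grip [([229.3, 104.7], 0.9), ([267.5, 339.0], 0.76), ([144.1, 306.4], 0.67)]
cap_grip [([142.2, 203.9], 0.81), ([168.6, 388.2], 0.63)]
camera_white_center [([164.7, 121.6], 0.6)]
camera_white_center [([234.2, 398.0], 0.59)]
((32.98427200317383, 56.877262115478516), (27.661422729492188, 27.955591201782227), 126.21907806396484) [ 0.52054344 -0.21100028  0.065     ]
((30.5225887298584, 27.675451278686523), (20.923381805419922, 25.65613555908203), 69.47935485839844) [ 0.52608996 -0.21007165  0.065     ]
```

View pics/s5.png

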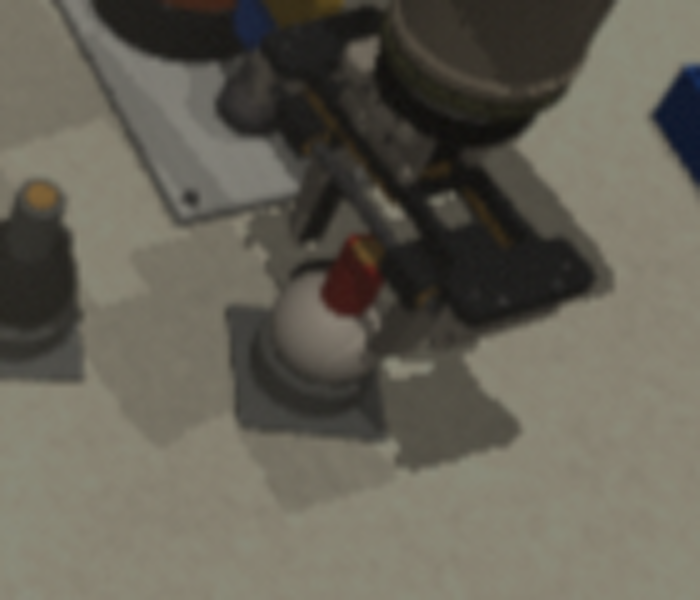

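View pics/s5b.png

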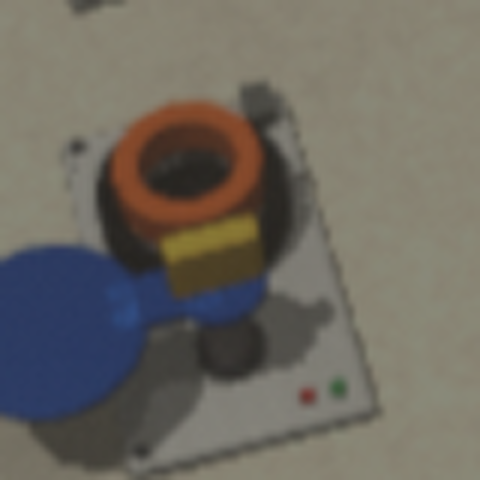

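The stem is between the fingers, at about (352,275) in the crop. Closing.

jog_arm:
  commands: [1, 0, 0, 0, 0, 1, 0, 0, 0, 0, 1, 0, 0, 0, 0, 1, 0, 0, 0, 0, 1, 0, 0, 0, 0, 1, 0, 0, 0, 0, 1, 0, 0, 0, 0, 1, 0, 0, 0, 0, 1, 0, 0, 0, 0, 1, 0, 0, 0, 0]
  grip_force: 50

```text
t: 10.62
tool_pos: [0.5471, 0.3201, 0.0878]
orientation: [-3.085, -0.591, -0.001]
force: [1.4, 1.1, -0.4]
opening: 0.0271
```

Run:
```python
from h import *
import pickle
plan((.547,.320,.088),.38)
t=pickle.load(open("top0.pkl","rb"));s=pickle.load(open("scene0.pkl","rb"))
print(back(s,210.75,216.6,.065))
print(tri([s,t],[(210.75,216.6),(313.,176.9)]).x)
```

```text
t 10.62 pos [0.5471 0.3201 0.0878] yaw 0.3787 tilt z [ 6.e-04  3.e-04 -1.e+00] F [ 1.4  1.1 -0.4] open 0.0271 q [ 0.45  0.31  1.52 -0.    1.31  0.07]
tool shift [-0.0002  0.0001 -0.0002] turn deg -0.08
[ 0.52222013 -0.2099694   0.065     ]
[ 0.52074742 -0.21091115  0.06291161]
```

Gripped at 27 mm. Lifting.

jog_arm:
  commands: [1, 0, 0, -0.01, 0, 1, 0, 0, -0.015, 0, 1, 0, 0, -0.02, 0, 1, 0, 0, -0.02, 0, 1, 0, 0, -0.02, 0, 1, 0, 0, -0.02, 0, 1, 0, 0, -0.02, 0, 1, 0, 0, -0.01, 0, 1, 0, 0, 0, 0, 1, 0, 0, 0, 0, 1, 0, 0, 0, 0]

```text
t: 11.53
tool_pos: [0.5461, 0.3196, 0.2208]
orientation: [3.085, 0.591, -0.004]
force: [-0.4, -0.4, -3.1]
opening: 0.0274
```

Run:
```python
from h import *
import cv2
from plant import robot
plan((.521,-.2105,.215),.38)
p=robot.read_camera("scene")
cv2.imwrite("pics/s6.png",cv2.resize(p["img"][130:290,310:470],None,fx=3.7,fy=3.7,interpolation=2))
```

```text
t 11.53 pos [0.5461 0.3196 0.2208] yaw 0.3787 tilt z [-0.0025 -0.0012 -1.    ] F [-0.4 -0.4 -3.1] open 0.0274 q [ 0.45  0.22  1.38 -0.    1.54  0.07]
tool shift [-0.2192  0.4833  0.0065] turn deg -0.08
```

View pics/s6.png

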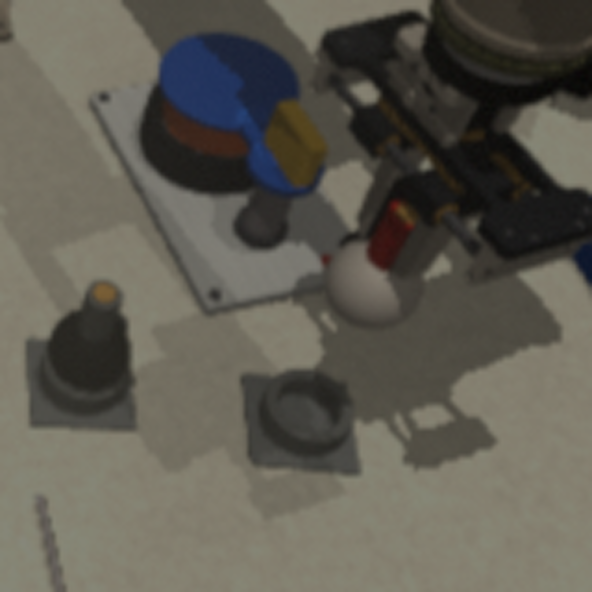

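jog_arm:
  commands: [1, -0.0045, 0.01, 0, 0, 1, -0.009, 0.02, 0, 0, 1, -0.01225, 0.027, 0, 0, 1, -0.01225, 0.027, 0, 0, 1, -0.01225, 0.027, 0, 0, 1, -0.01225, 0.027, 0, 0, 1, -0.01225, 0.027, 0, 0, 1, -0.01225, 0.027, 0, 0, 1, -0.01225, 0.027, 0, 0, 1, -0.01225, 0.027, 0, 0, 1, -0.01225, 0.027, 0, 0, 1, -0.01225, 0.027, 0, 0, 1, -0.01225, 0.027, 0, 0, 1, -0.01225, 0.027, 0, 0, 1, -0.01225, 0.027, 0, 0, 1, -0.01225, 0.027, 0, 0, 1, -0.01225, 0.027, 0, 0, 1, -0.009, 0.02, 0, 0, 1, -0.007, 0.015, 0, 0, 1, -0.006, 0.013, 0, 0]

```text
t: 13.25
tool_pos: [0.5204, -0.2116, 0.2215]
orientation: [-3.085, -0.589, 0.003]
force: [-0.5, -0.1, -3.0]
opening: 0.0274
```

jog_arm:
  commands: [1, 0, 0, 0, 0, 1, 0, 0, 0, 0, 1, 0, 0, 0, 0]

```text
t: 13.5
tool_pos: [0.5214, -0.2093, 0.2222]
orientation: [-3.085, -0.591, 0.001]
force: [-0.6, 0.8, -3.3]
opening: 0.0276
```

Run:
```python
from h import *
import cv2
from plant import robot
plan((.521,-.2105,.121),.38)
p=robot.read_camera("scene");q=robot.read_camera("top")
cv2.imwrite("pics/s7.png",np.hstack([cv2.resize(a["img"][b:b+150,c:c+150],None,fx=2.6,fy=2.6,interpolation=2) for a,b,c in((p,140,130),(q,100,240))]))
```

```text
t 13.5 pos [ 0.5214 -0.2093  0.2222] yaw 0.3788 tilt z [-7.e-04  8.e-04 -1.e+00] F [-0.6  0.8 -3.3] open 0.0276 q [-0.47  0.03  1.59  0.    1.52 -0.85]
tool shift [-0.0008  0.0011  0.1012] turn deg -0.07
```

View pics/s7.png

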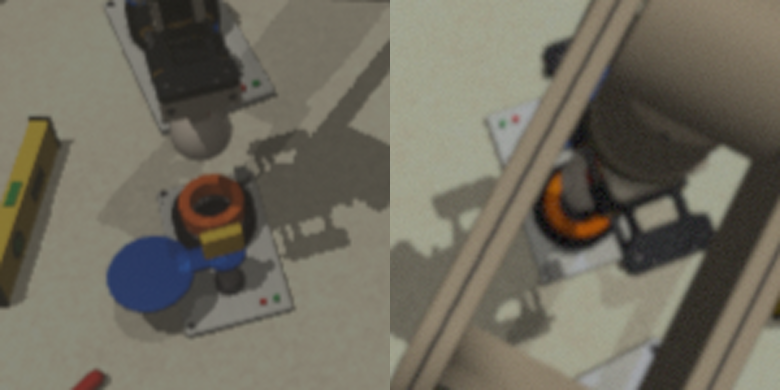

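jog_arm:
  commands: [1, -0.0005, 0.001, 0.015, 0, 1, 0, 0, 0.02, 0, 1, 0, 0, 0.02, 0, 1, 0, 0, 0.02, 0, 1, 0, 0, 0.01, 0, 1, 0, 0, 0.004, 0, 1, 0, 0, 0, 0, 1, 0, 0, 0, 0]
  grip_force: 60

```text
t: 14.27
tool_pos: [0.5222, -0.2109, 0.1347]
orientation: [3.085, 0.592, 0.001]
force: [-0.5, -1.1, -2.4]
opening: 0.0271
```

Run:
```python
from h import *
import cv2
from plant import robot
plan((.521,-.2105,.121),.38)
p=robot.read_camera("scene");q=robot.read_camera("top")
cv2.imwrite("pics/s8.png",np.hstack([cv2.resize(a["img"][b:b+100,c:c+100],None,fx=4,fy=4,interpolation=2) for a,b,c in((p,170,160),(q,130,260))]))
```

```text
t 14.27 pos [ 0.5222 -0.2109  0.1347] yaw 0.3792 tilt z [ 1.e-03 -5.e-04 -1.e+00] F [-0.5 -1.1 -2.4] open 0.0271 q [-0.47  0.09  1.69  0.    1.36 -0.85]
tool shift [-0.001  -0.0008  0.0137] turn deg -0.05
```

View pics/s8.png

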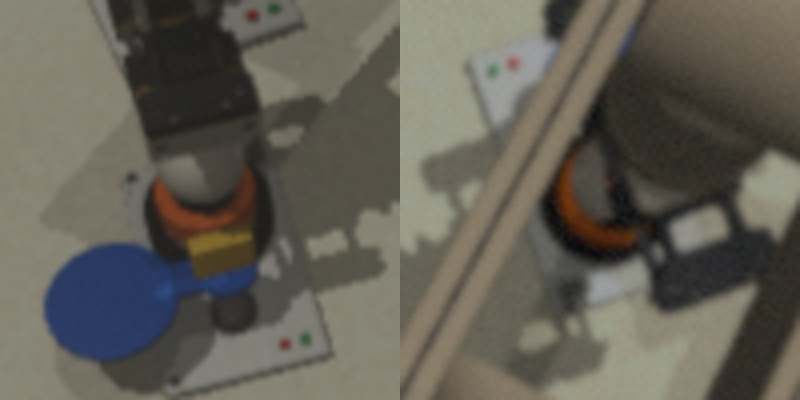

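The ball is centred over the ring in the scene view (ball column ~203, ring ~206). Lowering to contact.

jog_arm:
  commands: [1, -0.001, -0.0005, 0.004, 0, 1, 0, 0, 0.004, 0, 1, 0, 0, 0.004, 0, 1, 0, 0, 0.003, 0, 1, 0, 0, 0, 0, 1, 0, 0, 0, 0]

```text
t: 14.87
tool_pos: [0.5209, -0.2113, 0.1192]
orientation: [3.085, 0.591, 0.001]
force: [-0.4, -1.6, 2.7]
opening: 0.0269
```

Run:
```python
from h import *
plan((.521,-.2105,.103),.38)
```

```text
t 14.87 pos [ 0.5209 -0.2113  0.1192] yaw 0.3786 tilt z [ 9.e-04 -7.e-04 -1.e+00] F [-0.4 -1.6  2.7] open 0.0269 q [-0.48  0.1   1.71 -0.    1.33 -0.85]
tool shift [ 0.0004 -0.0007  0.0162] turn deg -0.08
```

Contact at about 5.5 N with little side force, matching the expected height. Pressing.

jog_arm:
  commands: [1, 0, 0, 0.003, 0, 1, 0, 0, 0.003, 0, 1, 0, 0, 0.003, 0, 1, 0, 0, 0.003, 0, 1, 0, 0, 0.003, 0, 1, 0, 0, 0, 0, 1, 0, 0, 0, 0]

```text
t: 15.45
tool_pos: [0.5213, -0.2115, 0.1048]
orientation: [3.084, 0.591, 0.002]
force: [-0.8, -2.3, 10.5]
opening: 0.0274
```

Run:
```python
from h import *
import cv2
from plant import robot
plan((.521,-.2105,.103),.38)
p=robot.read_camera("scene");q=robot.read_camera("top")
cv2.imwrite("pics/s9.png",np.hstack([cv2.resize(a["img"][b:b+100,c:c+100],None,fx=4,fy=4,interpolation=2) for a,b,c in((p,170,160),(q,130,260))]))
```

```text
t 15.45 pos [ 0.5213 -0.2115  0.1048] yaw 0.3786 tilt z [ 0.0018 -0.0014 -1.    ] F [-0.8 -2.3 10.5] open 0.0274 q [-0.48  0.11  1.72 -0.    1.31 -0.85]
tool shift [ 0.0001 -0.0011  0.0018] turn deg -0.08
```

View pics/s9.png

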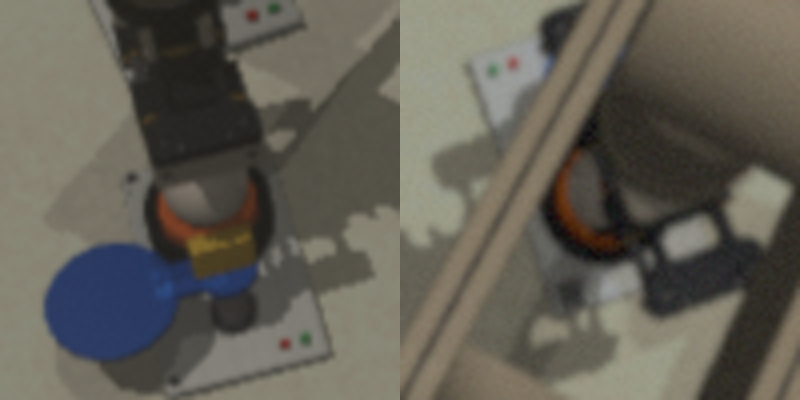

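jog_arm:
  commands: [1, 0, 0, 0.001, 0, 1, 0, 0, 0.001, 0, 1, 0, 0, 0.001, 0, 1, 0, 0, 0, 0, 1, 0, 0, 0, 0, 1, 0, 0, 0, 0]

```text
t: 16.05
tool_pos: [0.5214, -0.2116, 0.1022]
orientation: [3.084, 0.591, 0.003]
force: [-2.7, -1.9, 10.9]
opening: 0.0272
```

Run:
```python
from h import *
plan((.521,-.2105,.102),.38)
```

```text
t 16.05 pos [ 0.5214 -0.2116  0.1022] yaw 0.3786 tilt z [ 0.0021 -0.0016 -1.    ] F [-2.7 -1.9 10.9] open 0.0272 q [-0.48  0.11  1.72 -0.    1.3  -0.85]
tool shift [ 0.     -0.0012  0.0002] turn deg -0.08
```

jog_arm:
  commands: [1, 0, 0, 0.001, 0, 1, 0, 0, 0, 0, 1, 0, 0, 0, 0]

```text
t: 16.3
tool_pos: [0.5214, -0.2117, 0.1012]
orientation: [3.083, 0.591, 0.003]
force: [-1.8, -0.6, 11.8]
opening: 0.0275
```

Run:
```python
from h import *
import cv2
from plant import robot
plan((.521,-.2105,.102),.38)
F=[]
for k in range(6):
    p=robot.read_camera("scene");F.append(robot.read_state()["force"])
print(np.mean(F,0),np.std(F,0));plan((.521,-.2105,.102))
cv2.imwrite("pics/s10.png",cv2.resize(p["img"][180:250,170:260],None,fx=8,fy=8,interpolation=2))
```

```text
t 16.3 pos [ 0.5214 -0.2117  0.1012] yaw 0.3786 tilt z [ 0.0022 -0.0017 -1.    ] F [-1.8 -0.6 11.8] open 0.0275 q [-0.48  0.11  1.72 -0.    1.3  -0.85]
tool shift [ 0.     -0.0013 -0.0008] turn deg -0.08
[-1.81377861 -1.81353169 11.09742099] [0.54114866 0.60472324 0.56299712]
t 16.6 pos [ 0.5214 -0.2117  0.1013] yaw 0.3786 tilt z [ 0.0022 -0.0017 -1.    ] F [-1.2 -1.2 11.1] open 0.0275 q [-0.48  0.11  1.72 -0.    1.3  -0.85]
tool shift [ 0.     -0.0012 -0.0007] turn deg None
```

View pics/s10.png

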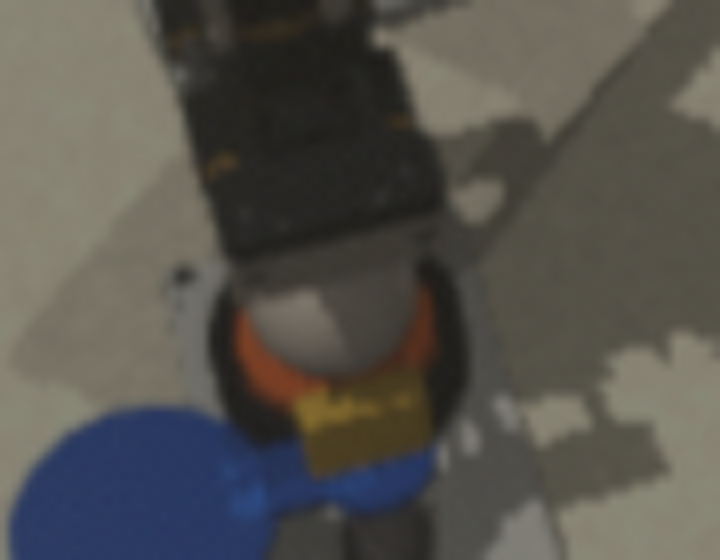

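jog_arm:
  commands: [1, 0, 0, 0.001, 0, 1, 0, 0, 0.0005, 0, 1, 0, 0, 0, 0, 1, 0, 0, 0, 0, 1, 0, 0, 0, 0]

```text
t: 17.02
tool_pos: [0.5216, -0.2119, 0.1005]
orientation: [3.083, 0.591, 0.004]
force: [-3.4, -2.3, 16.0]
opening: 0.0275
```

Run:
```python
from h import *
import cv2
from plant import robot
F=[]
for k in range(6):
    p=robot.read_camera("scene");F.append(robot.read_state()["force"])
print(np.mean(F,0),np.std(F,0));plan((.521,-.2105,.102))
print(proj(p,(.521,-.2105,.045)),proj(p,(.521,-.2105,.065)))
```

```text
[-3.73730992 -1.75444933 15.45695069] [0.37957834 0.31235867 0.31533761]
t 17.32 pos [ 0.5217 -0.212   0.1005] yaw 0.3786 tilt z [ 0.0028 -0.0022 -1.    ] F [-3.9 -1.9 15.5] open 0.0273 q [-0.48  0.12  1.73 -0.    1.3  -0.85]
tool shift [-0.0001 -0.0016 -0.0015] turn deg None
[211.3855284  220.15519383] [210.63156084 216.25337807]
```

The force jumped 4.4 N over 0.7 mm, so the ring is on its end stop. One last look at the whole scene before handing in.

Run:
```python
from h import *
import cv2
from plant import robot
p=robot.read_camera("scene");q=robot.read_camera("top")
cv2.imwrite("pics/fin.png",cv2.resize(np.hstack([p["img"],q["img"]]),(800,300)))
cv2.imwrite("pics/fin2.png",cv2.resize(p["img"][180:250,170:260],None,fx=8,fy=8,interpolation=2))
plan((.521,-.2105,.1))
```

```text
t 17.42 pos [ 0.5217 -0.2119  0.1005] yaw 0.3787 tilt z [ 0.0028 -0.0022 -1.    ] F [-3.8 -2.1 15.1] open 0.0274 q [-0.48  0.12  1.73 -0.    1.3  -0.85]
tool shift [-0.0001 -0.0016  0.0005] turn deg None
```

View pics/fin.png

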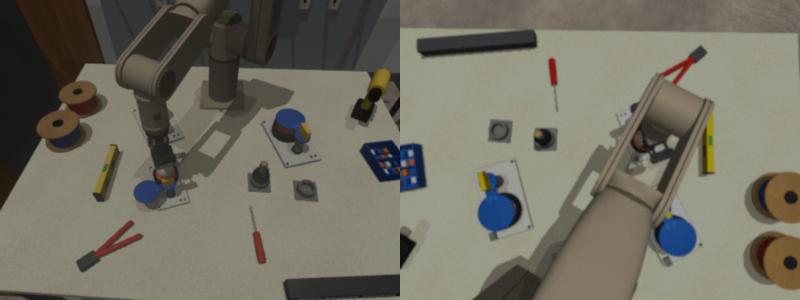

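View pics/fin2.png

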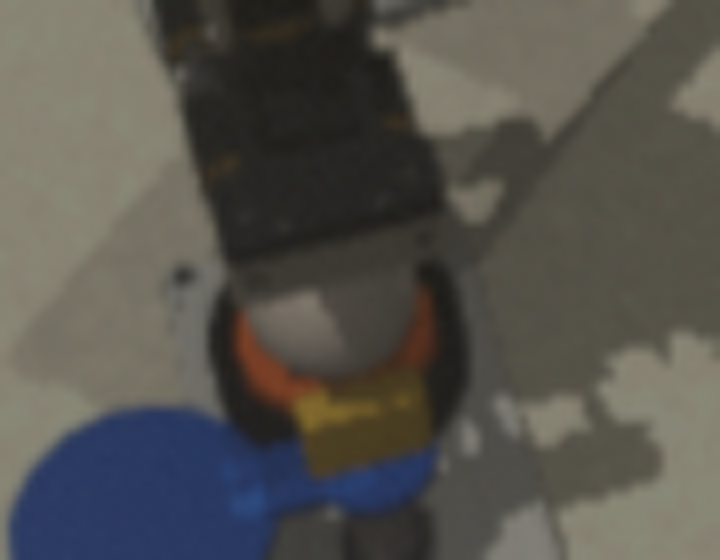

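The ball is seated in the ring, which is flush with the housing. The cap is aside, and the black camera, spirit level and screwdriver show no movement.

```bash
python3 -c "
from plant import robot
print(robot.close_job())"
```

```text
the job is handed in; nothing more can be done
None
```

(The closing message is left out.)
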